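# Drift the centring arm of a plate-decorating jig into line

### The job

Take the tapered drift off its low block, lay it in the slanting rest, let go, and take it again by the top of its handle so that it can point straight down. Then push it nose first down through the hole of the jig's blue sliding arm and the base hole below, which are out of line, so that the drift itself (not your gripper) pulls the arm into line, until its handle sits fully home, flat on the arm, and let go. Do not disturb the jars and the mug.

Things in the scene. Friction and masses are not known exactly. Their poses are not given: they have to be found in the camera images.
- drift: Loose tapered drift, 0.18 kg. Orange handle 28x28 mm square, x=-75..0 mm; round steel shank: 16.5 mm thick for x=0..25, then tapering to a flat 6 mm nose at x=70. Origin on the axis at the shoulder (handle meets shank); +x to the nose, y, z square to the handle's flats. Balance at about x=-15. Starts level on the block, axis 44 mm above the table, handle free from x=-75 to about -38.
- drift_nose (a point): Centre of the drift's nose end, 70 mm from its origin along its +x.
- block: Fixed low wooden block 46 (x) x 90 (y) x 30 mm high that the drift lies across, roughly along its x. Origin at the centre of its underside.
- rest: Fixed slanting wooden rest, origin on the table, z up. It holds the drift nose 45 deg down towards its +x, handle up towards -x. A sloping bed with flared cheeks (channel 33 mm) carries the 26 mm of handle next to the shoulder; the shoulder bears on an 8 mm end plate with a 22 mm slot, open on the upper side, for the shank. Lay it in square to its axis; 49 mm of handle stay free.
- rest_seat (a point): Where the drift's origin (shoulder centre) lies when it is in the rest, 85 mm above the table.
- rest_nose (a point): Where the centre of the drift's nose lies when it is in the rest; the line from rest_seat to it is the drift's axis.
- jig: Fixed jig. Origin on the table straight below the base hole, z up, +x towards a decorated white plate (190 mm across, rim 86 mm high, centre 205 mm from the hole) on a banding wheel. The steel base plate, 100 x 70 mm, 12 mm thick, top 64 mm above the table, stands on two legs with free space under the hole.
- base_hole (a point): Centre of the base plate's 18 mm round through hole, at its top face, 64 mm above the table.
- tongue_hole (a point): Centre of the 18 mm round through hole in the blue sliding arm (10 mm thick, 46 mm wide at the hole), at its top face, 75 mm above the table, 1 mm gap to the base plate.
- tongue (a joint): Slide of the blue arm along the jig's x, m: 0 when its hole is in line with the base hole, positive when drawn back towards the jig's -x (the hole is then displaced that far); starts 4.5 to 7 mm back. Friction of about 4 N holds it where it is.
- jar: Bystander: closed white jar, 56 mm across, 85 mm high, origin under its centre.
- glaze: Bystander: closed amber glass jar, 60 mm across, 80 mm high, origin under its centre.
- mug: Bystander: white mug, 76 mm across, 80 mm high, origin under its centre.
There are look-alikes about, which are no part of the job. Of the things shaped like the drift, the orange one is meant.

How it is judged:
By the outcome, as a careful person would: the job done as asked, in the order asked, and still so for the second after the job is handed in, with the robot touching nothing.
It also fails if it takes over 59 s, if anything falls off the work surface, if the arm or the gripper's body presses on something with over 40 N, if the wrist force passes 120 N, or if a joint passes its speed limit or range.

### The arm

A 7-joint arm with a two-finger parallel gripper is mounted at the origin on the work surface. World frame = base frame: x ahead of the robot, y to its left, z up, the work surface at z = 0. Lengths are in m, angles in rad, forces in N, time in s.
With the tool pointing down it reaches from about 0.425 to 1.025 m from the base axis. Payload 3.6 kg.
Tool frame: the origin (TCP) lies midway between the tips of the shut fingers; the grasp point (between the pads) lies 19 mm behind it; z points along the fingers, y is the line along which they close (so a half turn about z gives the same grasp; the last joint's range is limited). The gripper opens to 85 mm and grips with 20 to 120 N. Pads are 22 mm wide; open, the fingers measure 114 mm over their backs; the gripper's body (76 mm by 85 mm) begins 54 mm behind the grasp point. The pads swing forward as they close: fully open they stand 13 mm farther back than shut.
Start: joints at [-1.377, 0.591, 0.048, 1.609, -0.033, 0.943, -0.034], TCP at [0.205, 0.695, 0.231] pointing down, gripper open.
Joint ranges: [-2.69, 2.69], [-0.47, 2.24], [-1.27, 1.36], [0.19, 2.51], [-1.53, 4.68], [0.08, 2.07], [-3.09, 3.09]. Speed limits (rad/s): [2.57, 2.57, 3.14, 3.14, 3.14, 3.14, 3.14].

### API

Orientations are given as a unit quaternion [x, y, z, w].
In Python, from bench import ctrl, kinematics, optics, hand_in gives the robot as it stands. Calls block until the motion is done:
- ctrl.move_to(position, orientation): joint-space move of the TCP to a pose.
- ctrl.servo_line(position, attitude=None, speed=0.15): straight line of the TCP; attitude=None keeps the orientation; speed is the mean speed in m/s.
- ctrl.goto_joints(angles): joint-space move.
- ctrl.grip(opening, grip_force=None): finger opening in m; grip_force is the grip in N (None keeps the last); returns when the fingers have stopped.
- ctrl.sleep(seconds).
- kinematics.inverse_kinematics(position, orientation): joint angles nearest the present ones, or None.
- optics.read_camera(name): name is "side" or "top" or "wrist"; returns a dict with "color" (420x560x3 uint8, red, green, blue), "z_map" (420x560 float32, m along the optical axis (not along the pixel's ray), 0 where there is no reading), "intrinsics" (3x3 intrinsics, pixels), "k1" (the pictures are not rectified: a ray, as slopes to the right and down, at radius r is drawn at 1 + k1 r^2 times it, then the intrinsics apply), "camera_from_world" (4x4, takes a point from world to camera coordinates). Camera axes: x right, y down, z forward; pixel columns grow to the right and rows downward; lengths in m; the calibration is good to about 2 mm. A picture is of the moment at which its call begins.
A pose or a line that the arm cannot do raises ctrl.MotionError and nothing moves.
- hand_in(): hands the job in; it is judged then, once.
Readings, each from a call of its own:
- ctrl.get_clock(): time.
- ctrl.get_joint_pos(): joint angles.
- ctrl.get_joint_vel(): joint speeds.
- ctrl.get_joint_torque(): joint torques, N m.
- ctrl.get_position(): TCP position.
- ctrl.get_orientation(): TCP orientation.
- ctrl.get_contact_force(): force on the tool from outside, world axes, zero at the start.
- ctrl.get_wrist_torque(): the same for the moment, N m.
- ctrl.get_opening(): finger opening in m.
- ctrl.get_gripper_force(): force on a finger pad.
Only numpy, scipy, OpenCV 4.12 (cv2) and the standard library are available. Lean on these libraries where they do the work, as an engineer would, in place of code of your own. Each camera call takes 0.05 s, during which the arm holds its last target. There are 200 camera calls.

## Working session

There is one attempt and no reset: what is moved stays moved. The work goes in short steps, each a Python script; the robot and the scene stay as the last script left them, time stands still between calls to the robot, and variables do not carry over. Pictures are saved under pics/ and viewed, at most 10 in all, crops included, and the job is handed in when it is done.

```bash
ls; mkdir -p pics; cat > h.py <<'E'
import numpy as np, cv2, pickle
from bench import ctrl, kinematics, optics, hand_in
def shot(n,fn):
    d=optics.read_camera(n); cv2.imwrite(f'pics/{fn}.png',d['color'][:,:,::-1]); pickle.dump(d,open(f'pics/{fn}.pkl','wb')); return d
def world(d):
    K=np.array(d['intrinsics']);h,w=d['z_map'].shape
    u,v=np.meshgrid(np.arange(w),np.arange(h))
    p=cv2.undistortPoints(np.stack([u,v],-1).reshape(-1,1,2).astype(float),K,np.array([d['k1'],0,0,0.])).reshape(h,w,2)
    z=d['z_map'][...,None]; P=np.concatenate([p*z,z],-1)
    T=np.linalg.inv(d['camera_from_world']); W=P@T[:3,:3].T+T[:3,3]
    W[d['z_map']==0]=np.nan
    return W
E
python3 - <<'E'
from h import *
a=shot('top','top0');b=shot('side','side0')
for d in(a,b):print(d['intrinsics'],d['k1'],np.linalg.inv(d['camera_from_world']).round(3))
print(ctrl.get_clock(),ctrl.get_orientation())
E
```

```text
pics
[[466.15159161   0.         281.66318312]
 [  0.         466.15159161 218.75865549]
 [  0.           0.           1.        ]] -0.14237980386080312 [[-0.014 -0.994  0.109  0.436]
 [-1.     0.013 -0.009  0.134]
 [ 0.007 -0.109 -0.994  1.148]
 [ 0.     0.     0.     1.   ]]
[[427.54424425   0.         280.39313761]
 [  0.         427.54424425 212.78261198]
 [  0.           0.           1.        ]] 0.043342574794536265 [[ 0.87  -0.335  0.362  0.17 ]
 [-0.493 -0.61   0.621 -0.466]
 [ 0.013 -0.718 -0.696  0.794]
 [ 0.     0.     0.     1.   ]]
0.1 [ 1.42885987e-01  9.89738624e-01 -1.02113308e-03 -9.20372152e-05]
```

View pics/top0.png

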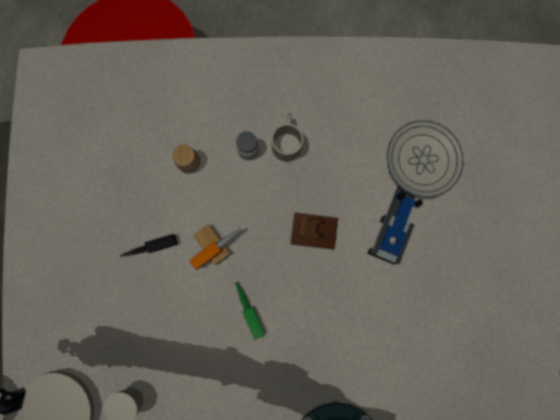

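View pics/side0.png

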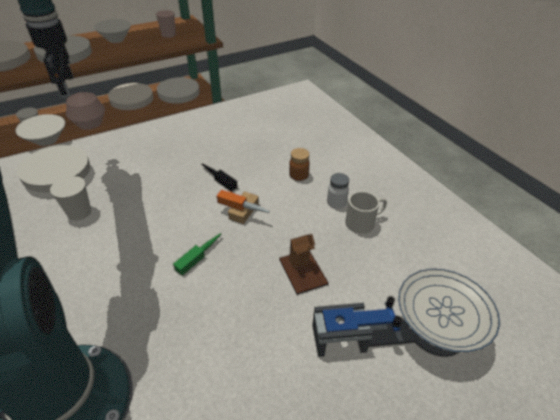

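The top view shows the drift with its handle at (205,257) and nose at (246,230), the rest at (315,230), the jig hole near (392,240) and the plate at (425,158). Next I measure these from the depth maps.

```bash
python3 - <<'E'
from h import *
for n in('top0','side0'):
    d=pickle.load(open(f'pics/{n}.pkl','rb'));W=world(d);c=d['color'].astype(int);hsv=cv2.cvtColor(d['color'],cv2.COLOR_RGB2HSV)
    print(n,'floor z',np.nanmedian(W[250:330,270:300,2]) )
    o=(hsv[...,0]<14)&(hsv[...,1]>190)&(c[...,0]>150)&(np.abs(W[...,0]-.5)<.35)&(W[...,2]<.12)
    P=W[o];print('orange',len(P),P.mean(0).round(4),np.median(P[:,2]).round(4))
    if len(P): 
        T=P[P[:,2]>.052]; r=cv2.minAreaRect((T[:,:2]*1000).astype(np.float32)); print(r)
        cen=np.array(r[0])/1000
    b=(hsv[...,0]>100)&(hsv[...,0]<128)&(hsv[...,1]>150)&(W[...,2]>.06)&(W[...,2]<.1)
    P=W[b];P=P[P[:,1]<0];print('blue',len(P),P.mean(0).round(4),cv2.minAreaRect((P[:,:2]*1000).astype(np.float32)))
    if n=='top0':
        for name,(u0,u1,v0,v1) in dict(rest=(288,342,208,252),).items():
            P=W[v0:v1,u0:u1].reshape(-1,3); 
            g=(W[v0:v1:2,u0:u1:2,2]*1000); print(np.nan_to_num(g).astype(int))
            P=P[P[:,2]>.006]; print(cv2.minAreaRect((P[:,:2]*1000).astype(np.float32)))
        for nm,(u,v) in dict(nose=(245,230),hole=(392,240),plate=(425,158),glaze=(185,157),jar=(247,144),mug=(287,142)).items(): print(nm,W[v,u].round(3))
        big=cv2.resize(d['color'][200:275,180:440,::-1],None,fx=3,fy=3,interpolation=cv2.INTER_CUBIC)
        s=pickle.load(open('pics/side0.pkl','rb'))['color'][220:360,270:430,::-1]
        s=cv2.resize(s,None,fx=2.6,fy=2.6,interpolation=cv2.INTER_CUBIC)
        out=np.zeros((600,800,3),np.uint8);out[:225,:780]=big;out[230:230+s.shape[0],:s.shape[1]]=s
        cv2.imwrite('pics/crop1.png',out)
E
```

```text
top0 floor z 0.0002981193291204942
orange 0 [nan nan nan] nan
blue 791 [ 0.5314 -0.1466  0.0755] ((537.494384765625, -147.1864013671875), (49.825252532958984, 137.1979217529297), 70.21051788330078)
[[  0   0   2  -1   0   1   1   0   1   0   1   2   0   1   2   2   0   0
    2   1   0   0   1   4  -1   2   0]
 [  0   0   4   3  -1   1   0   0   4  -2   0  -1   3   2  -2   0  -2   0
    0   0   0   0   1   1   0   3   1]
 [  2  -2   0   8   7   0   0   0   5   1   2   0  -3   0   1  -1  -1   1
    0   3   0   3   1   0   5   2   0]
 [  2   0   1  11  11  11   7  13   7  10   7  11   9   4   0  -2   5   1
    1   0   0  -1   2   0  -2  -1  -2]
 [  1   0  -1   8  12  10  11   7  11  93  97 103  98  95  87   9   8   9
    9   8  12   8  -4   1  -2   3   0]
 [  4   4   1  11   8  11   7  73  87  94  96  94  89  92  88   9   8  11
   12   5   9   9   6  10   9   1   5]
 [  0   0   0  11   8  10  20  72  93  92  89  84  76  79  82  84  81  10
    8  13   9   9  14  12  10   1  -1]
 [  1  -1  -3  12   9   9  34  76  96  91  86  82  78  77  82  83  10   7
   11   7   9  10  13   9  11   1   0
[... 1613 characters left out ...]
2716674805), (115.86785125732422, 93.92546081542969), 82.23896789550781)
nose [0.535 0.215 0.001]
hole [ 0.505 -0.15   0.002]
plate [ 0.696 -0.222  0.071]
glaze [0.702 0.35  0.081]
jar [0.73  0.203 0.086]
mug [0.756 0.108 0.005]
side0 floor z 0.0007178092272464021
orange 96 [0.4715 0.3016 0.0582] 0.0582
((471.27490234375, 301.2654113769531), (18.557817459106445, 64.68157958984375), 37.724098205566406)
blue 963 [ 0.5295 -0.1491  0.0746] ((533.464599609375, -152.64993286132812), (47.45920944213867, 134.24111938476562), 62.05876541137695)<stdin>:6: RuntimeWarning: Mean of empty slice.
  ret = um.true_divide(
  return _methods._mean(a, axis=axis, dtype=dtype,
  ret = ret.dtype.type(ret / rcount)
```

View pics/crop1.png

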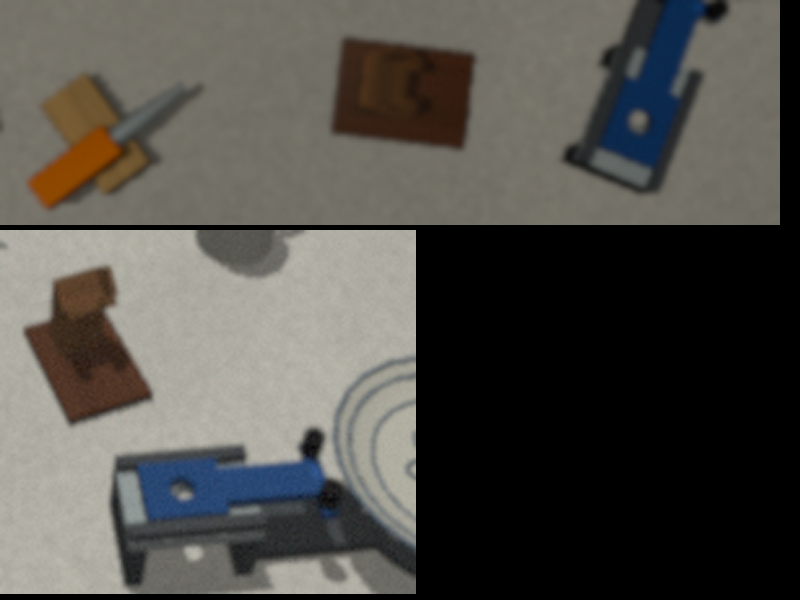

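The crops show the rest's high side at the left (+y), so its nose side points roughly towards -y. They also show the jig hole at crop (638,120). Next I check reachability and hover for wrist views.

```bash
cat >> h.py <<'E'
from scipy.spatial.transform import Rotation as Ro
def quat(z,y):
    z=np.array(z,float);z/=np.linalg.norm(z);y=np.array(y,float);y-=z*(y@z);y/=np.linalg.norm(y)
    return Ro.from_matrix(np.stack([np.cross(y,z),y,z],1)).as_quat()
def u2(deg): return np.array([np.cos(np.radians(deg)),np.sin(np.radians(deg)),0])
Z=np.array([0,0,1.])
def rest_axes(yaw):
    rx=u2(yaw); ry=np.cross(Z,rx); a=(rx-Z)/2**.5; n=(rx+Z)/2**.5; return rx,ry,a,n
E
python3 - <<'E'
from h import *
da=u2(-54); dy=np.cross(Z,da)
rx,ry,a,n=rest_axes(-96); seat=np.array([.54,.05,.085])
IK=kinematics.inverse_kinematics
f=lambda p,q:(lambda j:None if j is None else np.round(j,2))(IK(p,q))
for s in(1,-1):
    print(s,'hover',f([.47,.30,.22],quat(-Z,s*dy)),'grasp',f([.47,.30,.026],quat(-Z,s*dy)))
    for o in(0,.1):print('  rest',f(seat-57e-3*a-19e-3*n+o*n,quat(-n,s*ry)))
for nm,y in dict(ry=ry,mry=-ry,n=n,mn=-n).items():
    print('re',nm,[f(seat-(.033+o)*a,quat(a,y)) for o in(0,.1)])
for yaw in range(0,360,45): print(yaw,f([.5,-.15,.15],quat(-Z,u2(yaw))))
q=quat(-Z,dy) if IK([.47,.30,.22],quat(-Z,dy)) is not None else quat(-Z,-dy)
E
```

```text
1 hover [-0.85  0.41  0.27  2.01 -0.15  0.75  0.14] grasp [-0.72  0.7   0.1   2.11 -0.2   0.34  0.17]
  rest [ 0.56  0.77 -0.61  2.13 -0.88  0.5   0.82]
  rest [ 0.63  0.63 -0.52  2.09 -0.78  0.73  0.74]
-1 hover [-0.23  0.45 -0.56  1.98  0.32  0.8   2.79] grasp [-0.32  0.74 -0.46  2.09  0.71  0.47  2.44]
  rest [-0.5   1.    0.99  2.18 -1.51  1.58 -1.77]
  rest [-0.46  0.97  1.18  2.14 -1.36  1.74 -1.77]
re ry [array([-1.02,  0.92,  0.74,  1.95,  0.14,  0.85, -0.6 ]), array([-1.09,  0.83,  0.73,  1.83,  0.16,  1.07, -0.63])]
re mry [array([-0.44,  0.77, -0.16,  1.92,  0.76,  1.18,  1.89]), array([-0.47,  0.71, -0.23,  1.8 ,  0.68,  1.36,  1.94])]
re n [array([-1.13,  1.04,  0.97,  1.95, -0.13,  0.84, -1.9 ]), array([-1.23,  0.98,  1.03,  1.84, -0.11,  1.05, -1.92])]
re mn [array([-0.69,  0.78,  0.22,  1.93,  0.56,  1.01,  0.52]), array([-0.74,  0.71,  0.17,  1.82,  0.5 ,  1.22,  0.56])]
0 [-0.24  0.53  0.61  2.15 -0.53  0.61  0.75]
45 [-0.11  0.49  0.42  2.14 -0.36  0.57  1.36]
90 [ 0.08  0.46  0.17  2.14 -0.14  0.55  1.92]
135 [ 0.21  0.46 -0.01  2.13  0.01  0.55  2.55]
180 [-0.55  0.8   1.18  2.16 -1.    0.91 -1.89]
225 [-0.55  0.8   1.18  2.16 -1.    0.91 -1.1 ]
270 [-0.23  0.53  0.6   2.15 -0.52  0.61 -0.83]
315 [-0.29  0.55  0.69  2.15 -0.6   0.63  0.04]
```

```bash
python3 - <<'E'
from h import *
ctrl.move_to([.50,-.05,.34],quat(-Z,u2(0))); a=shot('wrist','w1'); t1=ctrl.get_clock()
ctrl.move_to([.46,.28,.25],quat(-Z,u2(36))); b=shot('wrist','w2'); print(t1,ctrl.get_clock())
cv2.imwrite('pics/w12.png',np.hstack([cv2.resize(x['color'][...,::-1],(400,300)) for x in(a,b)]))
for d in(a,b):print(np.linalg.inv(d['camera_from_world']).round(3))
E
```

```text
3.0 4.35
[[ 1.     0.003 -0.     0.501]
 [ 0.002 -0.949 -0.314  0.031]
 [-0.001  0.314 -0.949  0.482]
 [ 0.     0.     0.     1.   ]]
[[ 0.811  0.555  0.185  0.414]
 [ 0.585 -0.77  -0.255  0.343]
 [ 0.001  0.315 -0.949  0.393]
 [ 0.     0.     0.     1.   ]]
```

View pics/w1.png

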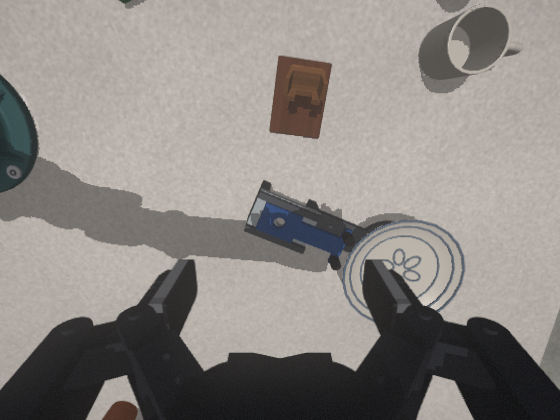

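View pics/w2.png

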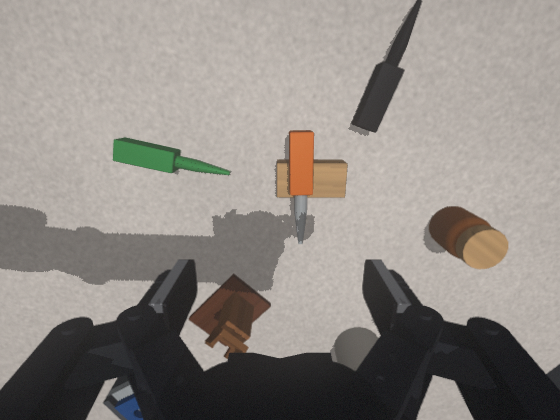

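w1 shows the rest (cheeks at about (305,85), base plate corners (279,56), (331,64), (319,138), (271,130)), the jig's hole at (280,221) and the plate centre near (404,270). w2 shows the orange handle from (301,132) down to the shoulder at (301,195), and the nose at (300,241). Now the fits.

```bash
cat >> h.py <<'E'
def onplane(d,uv,z):
    uv=np.array(uv,float).reshape(-1,1,2)
    p=cv2.undistortPoints(uv,np.array(d['intrinsics']),np.array([d['k1'],0,0,0.])).reshape(-1,2)
    T=np.linalg.inv(d['camera_from_world']); r=np.c_[p,np.ones(len(p))]@T[:3,:3].T
    return T[:3,3]+r*((z-T[2,3])/r[:,2])[:,None]
E
cat > fit.py <<'E'
from h import *
d=pickle.load(open('pics/w2.pkl','rb'));hsv=cv2.cvtColor(d['color'],cv2.COLOR_RGB2HSV);W=world(d)
m=((hsv[...,0]<12)&(hsv[...,1]>200)&(hsv[...,2]>150)).astype(np.uint8); m[:, :280]=0;m[:,330:]=0
uv=np.argwhere(m)[:,::-1]; print('orange',len(uv),np.nanmedian(W[m>0][:,2]))
P=onplane(d,uv,.058)
print('drift top rect',cv2.minAreaRect((P[:,:2]*1000).astype(np.float32)), onplane(d,[301,241],.044))
d=pickle.load(open('pics/w1.pkl','rb'));hsv=cv2.cvtColor(d['color'],cv2.COLOR_RGB2HSV);W=world(d)
print('rest base',onplane(d,[[279,56],[331,64],[319,138],[271,130]],.010).round(4)[:,:2].tolist())
S=W[50:145,265:340].reshape(-1,3);S=S[(S[:,2]>.005)&(S[:,2]<.016)];
print(cv2.minAreaRect((S[:,:2]*1000).astype(np.float32)))
rows=W[60:125:2,283:328:3,2]*1000; print(np.nan_to_num(rows).astype(int))
b=((hsv[...,0]>100)&(hsv[...,0]<128)&(hsv[...,1]>120)&(hsv[...,2]>60)).astype(np.uint8);b[:180]=0;b[275:]=0;b[:,:240]=0;b[:,350:]=0
cs,_=cv2.findContours(b,cv2.RETR_CCOMP,cv2.CHAIN_APPROX_NONE)
for c in cs:
    if len(c)>12:
        q=onplane(d,c.reshape(-1,2),.075)[:,:2]*1000; print(len(c),c.reshape(-1,2).mean(0),cv2.minAreaRect(q.astype(np.float32)),cv2.fitEllipse(q.astype(np.float32)))
P=W[215:330,340:470].reshape(-1,3);P=P[(P[:,2]>.079)&(P[:,2]<.095)];r=cv2.minEnclosingCircle((P[:,:2]*1000).astype(np.float32));print('plate',len(P),r,cv2.fitEllipse(cv2.convexHull((P[:,:2]*1000).astype(np.float32))))
big=cv2.resize(d['color'][45:275,235:365,::-1],None,fx=2.6,fy=2.6,interpolation=cv2.INTER_CUBIC);cv2.imwrite('pics/w1c.png',big)
E
python3 fit.py
```

```text
orange 0 nan
  return np.nanmean(a, axis, out=out, keepdims=keepdims)
Traceback (most recent call last):
  File "fit.py", line 5, in <module>
    P=onplane(d,uv,.058)
  File "h.py", line 23, in onplane
    p=cv2.undistortPoints(uv,np.array(d['intrinsics']),np.array([d['k1'],0,0,0.])).reshape(-1,2)
      ~~~~~~~~~~~~~~~~~~~^^^^^^^^^^^^^^^^^^^^^^^^^^^^^^^^^^^^^^^^^^^^^^^^^^^^^^^^^
cv2.error: OpenCV(4.12.0) /io/opencv/modules/calib3d/src/undistort.dispatch.cpp:347: error: (-215:Assertion failed) CV_IS_MAT(_src) && CV_IS_MAT(_dst) && (_src->rows == 1 || _src->cols == 1) && (_dst->rows == 1 || _dst->cols == 1) && _src->cols + _src->rows - 1 == _dst->rows + _dst->cols - 1 && (CV_MAT_TYPE(_src->type) == CV_32FC2 || CV_MAT_TYPE(_src->type) == CV_64FC2) && (CV_MAT_TYPE(_dst->type) == CV_32FC2 || CV_MAT_TYPE(_dst->type) == CV_64FC2) in function 'cvUndistortPointsInternal'
```

```bash
python3 -c "
from h import *
d=pickle.load(open('pics/w2.pkl','rb'));print(d['color'].dtype,d['color'][160,300],cv2.cvtColor(d['color'],cv2.COLOR_RGB2HSV)[160,300])"
sed -i 's/(hsv\[...,1\]>200)&(hsv\[...,2\]>150)/(hsv[...,1]>185)\&(hsv[...,2]>110)/; s/(hsv\[...,0\]<12)/(hsv[...,0]<16)/' fit.py; python3 fit.py
```

```text
uint8 [202 114  64] [ 11 174 202]
orange 0 nan
  return np.nanmean(a, axis, out=out, keepdims=keepdims)
Traceback (most recent call last):
  File "fit.py", line 5, in <module>
    P=onplane(d,uv,.058)
  File "h.py", line 23, in onplane
    p=cv2.undistortPoints(uv,np.array(d['intrinsics']),np.array([d['k1'],0,0,0.])).reshape(-1,2)
      ~~~~~~~~~~~~~~~~~~~^^^^^^^^^^^^^^^^^^^^^^^^^^^^^^^^^^^^^^^^^^^^^^^^^^^^^^^^^
cv2.error: OpenCV(4.12.0) /io/opencv/modules/calib3d/src/undistort.dispatch.cpp:347: error: (-215:Assertion failed) CV_IS_MAT(_src) && CV_IS_MAT(_dst) && (_src->rows == 1 || _src->cols == 1) && (_dst->rows == 1 || _dst->cols == 1) && _src->cols + _src->rows - 1 == _dst->rows + _dst->cols - 1 && (CV_MAT_TYPE(_src->type) == CV_32FC2 || CV_MAT_TYPE(_src->type) == CV_64FC2) && (CV_MAT_TYPE(_dst->type) == CV_32FC2 || CV_MAT_TYPE(_dst->type) == CV_64FC2) in function 'cvUndistortPointsInternal'
```

```bash
sed -i 's/(hsv\[...,1\]>185)&(hsv\[...,2\]>110)/(hsv[...,1]>150)\&(hsv[...,2]>160)/' fit.py; python3 fit.py
```

```text
orange 1456 0.057233142163704065
drift top rect ((471.7386474609375, 307.21063232421875), (26.424556732177734, 72.82295227050781), 36.49354553222656) [[0.53578892 0.22369206 0.044     ]]
rest base [[0.4996, 0.1022], [0.5763, 0.0918], [0.5636, -0.0147], [0.4872, -0.0025]]
((530.7702026367188, 44.34580993652344), (109.08139038085938, 79.95832824707031), 82.17173767089844)
[[  9   8   9   9  10  10  10   9   9  -1   0   0   0   0   0]
 [  8  10   9  11   9   9   9   9  10   9   9   8   8   8   0]
 [  9  10   9  10   9   9  10   9  11  10   9  10  10   9   9]
 [  9   9  10  88  87  72  73   9  10   9   9   9   8   9   9]
 [  9   8  10  91  90  89  89  90  87  73  73  73   8   9   9]
 [  8  10  93  94  93  91  90  89  92  88  89  87  89  87   8]
 [ 10   9  96  96  90  93  91  92  92  93  91  89  90  89  11]
 [ 10  10  99  94  89  88  91  92  91  92  91  92  94  92  10]
 [ 10 101 101  90  86  87  87  88  90  90  90  89  90  94  95]
 [  9 102 102  85  84  86  86  86  86  87  89  88  88  97  97]
 [  8  99 102  82  82  82  83  85  83  86  85  85  86  98  98]
 [  9  99  97  80  81  82  82  81 
[... 1299 characters left out ...]
  7   8   8   9  10   7  10   9   9   8  11   0   0]]
13 [269.84615385 220.76923077] ((485.9404296875, -131.21475219726562), (9.726945877075195, 1.5051169395446777), 89.56192016601562) ((487.3771667480469, 44.3822021484375), (1.4092077016830444, 919.0089111328125), 179.53062438964844)
52 [276.69230769 209.28846154] ((495.9406433105469, -113.91615295410156), (10.957345962524414, 34.996849060058594), 68.20320129394531) ((494.603271484375, -112.24805450439453), (10.437816619873047, 34.76273727416992), 71.43820190429688)
plate 2502 ((683.1724853515625, -210.94635009765625), 105.56061553955078) ((686.0796508789062, -212.77146911621094), (182.90245056152344, 206.80409240722656), 65.19436645507812)
```

View pics/w1c.png

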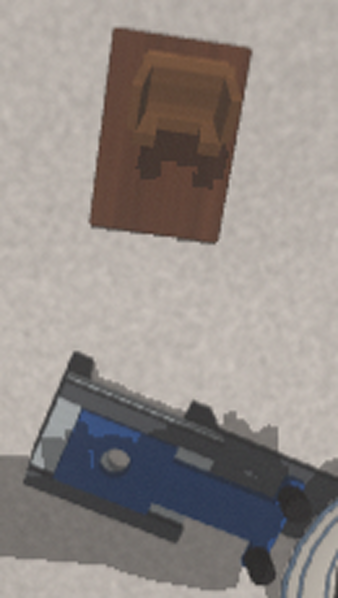

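The crop shows the tongue hole at crop (116,460), i.e. (279.6,221.9) in w1. The drift fit is consistent: 73×26 mm, and the nose prediction is within 3 mm. Next I grasp the drift and fit the rest's bed.

```bash
python3 - <<'E'
from h import *
da=u2(-53.5);dy=np.cross(Z,da);O=np.array([.4717,.3072,.044])+.0375*da
q=quat(-Z,dy); g=O-.057*da
ctrl.move_to(g+[0,0,.10],q); ctrl.servo_line(g+[0,0,-.018],speed=.15)
ctrl.grip(0.0,40); print('open',ctrl.get_opening(),ctrl.get_gripper_force(),ctrl.get_clock())
ctrl.servo_line(g+[0,0,.15],speed=.15); print(ctrl.get_opening(),ctrl.get_contact_force())
shot('wrist','w3'); shot('side','s3')
# rest fit
d=pickle.load(open('pics/w1.pkl','rb'));W=world(d)
rx,ry,a,n=rest_axes(-97.5);c=np.array([.5307,.0443,0])
P=W[50:145,265:340].reshape(-1,3);P=P[P[:,2]>.06]-c
r,l,nn,aa=P@rx,P@ry,P@n,P@a
for l0 in range(-32,33,4):
    k=np.abs(l*1000-l0)<2
    if k.sum()>3: print(l0,k.sum(),'n pct',(np.percentile(nn[k],[10,50,90])*1000).round(1),'z max',(P[k,2].max()*1000).round(1),'a max',(aa[k].max()*1000).round(1))
k=(np.abs(l)<.01)&(P[:,2]>.073)&(P[:,2]<.090); print('bed n',np.median(nn[k])*1000,np.polyfit(r[k],P[k,2],1))
print('a of bed top end',(np.percentile(aa[k],[1,99])*1000))
print('hole',onplane(d,[279.6,221.9],.075))
E
```

```text
open 0.027354206628037673 43.654857873916626 6.375
0.027745846219472115 [ 0.48152283  0.20543479 -1.62149432]
-24 67 n pct [55.6 60.1 60.9] z max 104.1 a max -59.3
-20 110 n pct [44.4 56.3 61.6] z max 104.3 a max -52.2
-16 114 n pct [41.  46.2 61.2] z max 94.0 a max -52.5
-12 108 n pct [42.9 46.1 61. ] z max 94.4 a max -51.0
-8 92 n pct [42.  45.9 48.5] z max 93.6 a max -52.4
-4 91 n pct [42.1 45.9 48.7] z max 94.6 a max -52.6
0 92 n pct [40.9 45.8 48.6] z max 93.4 a max -51.8
4 91 n pct [42.4 45.9 48.3] z max 93.5 a max -52.7
8 92 n pct [41.1 45.9 48.9] z max 93.3 a max -51.1
12 111 n pct [42.2 46.1 60.7] z max 93.6 a max -52.7
16 118 n pct [42.4 46.8 61.2] z max 94.7 a max -51.4
20 135 n pct [45.1 55.5 61.5] z max 102.6 a max -51.8
24 63 n pct [55.8 60.4 61.2] z max 104.4 a max -60.6
bed n 45.878097464971454 [-0.44988334  0.07323512]
a of bed top end [-86.00050303 -54.51197291]
hole [[ 0.50118012 -0.13262275  0.075     ]]
```

The rest is symmetric about its base centre. The bed gives n≈46, so the seat lies above the base centre at r≈0, and the end plate runs -60..-52, which is consistent with its 8 mm. Next I check the in-hand pose.

View pics/w3.png

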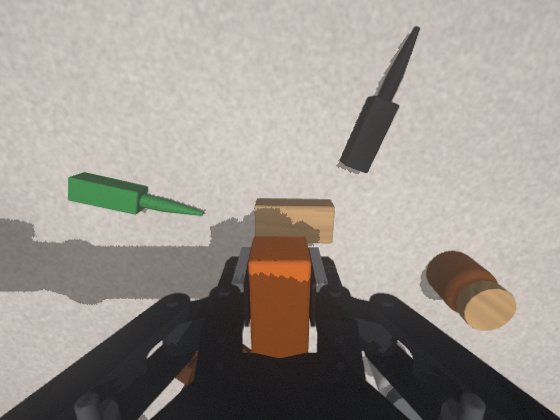

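```bash
python3 - <<'E'
from h import *
print(ctrl.get_position(),ctrl.get_wrist_torque())
for n in('w3','s3'):
    d=pickle.load(open(f'pics/{n}.pkl','rb'));W=world(d);hsv=cv2.cvtColor(d['color'],cv2.COLOR_RGB2HSV)
    m=(hsv[...,0]<16)&(hsv[...,1]>150)&(hsv[...,2]>110)&(W[...,2]>.1)&(W[...,2]<.3)
    P=W[m];P=P[np.linalg.norm(P-ctrl.get_position(),axis=1)<.15];print(n,len(P))
    if len(P)>10:
        da=u2(-53.5);s=(P-ctrl.get_position())@da;print((np.percentile(s,[1,99])*1000).round(1));
        top=P[P[:,2]>np.percentile(P[:,2],60)]
        print(np.polyfit((top-ctrl.get_position())@da,top[:,2],1), P.mean(0))
E
```

```text
[0.45948695 0.32247831 0.19298438] [ 0.01142825  0.00157561 -0.02639342]
w3 6841
[-17.5  33.6]
[-0.00062973  0.22429379] [0.46083696 0.32063816 0.22152659]
s3 75
[ 6.6 55. ]
[0.00341663 0.22553179] [0.47687262 0.29588874 0.22448832]
```

In hand the drift is level and as planned: the handle end is at -17.5 and the axis 17.5 mm behind the TCP. Now lay it in the rest.

```bash
python3 - <<'E'
from h import *
rx,ry,a,n=rest_axes(-97.5); seat=np.array([.5307,.0443,.085])
q=quat(-n,ry); p=seat-.057*a-.0178*n-.004*a
ctrl.move_to(p+.13*n+.06*Z,q); ctrl.servo_line(p+.10*n); ctrl.servo_line(p+.012*n,speed=.12)
F0=np.array(ctrl.get_contact_force()); print('F0',F0,ctrl.get_clock())
off=.012;back=0.
while off>-.004:
    off-=.0015; ctrl.servo_line(p+off*n,speed=.03); f=np.array(ctrl.get_contact_force())-F0
    if f@n>4: break
print('bed at',off,f@n,f@a,f@ry)
while back<.009:
    back+=.0015; ctrl.servo_line(p+off*n+back*a,speed=.03); f=np.array(ctrl.get_contact_force())-F0
    if f@a<-5: break
print('shoulder at',back-.004,f@n,f@a,f@ry,ctrl.get_clock())
shot('side','s4');t=shot('top','t4')
d=pickle.load(open('pics/s4.pkl','rb'));cv2.imwrite('pics/s4c.png',cv2.resize(d['color'][170:340,200:400,::-1],None,fx=3,fy=3))
E
```

```text
F0 [ 0.18099831 -0.17955315 -1.25455354] 10.6167
bed at -0.0014999999999999979 7.351381960952423 -2.304532092741311 -1.756373729558796
shoulder at 0.002 11.164521855602853 -8.4786488882643 -2.144212111576222 13.8667
```

View pics/s4c.png

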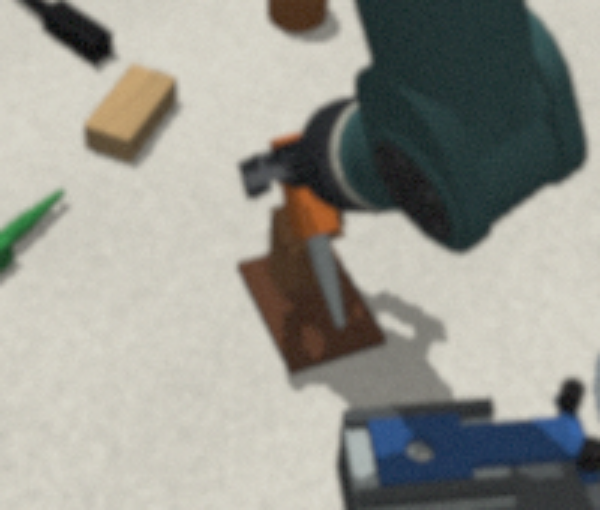

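The drift lies in the rest with its shoulder on the end plate and its nose pointing down. Release, retract, and regrasp along the axis.

```bash
python3 - <<'E'
from h import *
rx,ry,a,n=rest_axes(-97.5); seat=np.array([.5307,.0443,.085])+.001*a
ctrl.grip(.06); p=np.array(ctrl.get_position())
ctrl.servo_line(p+.10*n,speed=.2)
w=shot('top','t5')
q=quat(a,ry); g=seat-.034*a
ctrl.move_to(g-.12*a+.10*Z,q); print(np.round(ctrl.get_joint_pos(),2),ctrl.get_clock())
ctrl.grip(.07); ctrl.servo_line(g-.085*a,speed=.2)
d=shot('wrist','w5'); print(ctrl.get_clock())
W=world(d);hsv=cv2.cvtColor(d['color'],cv2.COLOR_RGB2HSV)
m=(hsv[...,0]<16)&(hsv[...,1]>150)&(hsv[...,2]>100)&(np.linalg.norm(W-seat,axis=2)<.12);P=W[m]-seat
print(len(P),'a',np.percentile(P@a,[1,99]).round(4),'l',np.percentile(P@ry,[1,50,99]).round(4),'n',np.percentile(P@n,[1,99]).round(4))
E
```

```text
[-1.15  0.71  0.84  1.76  0.18  1.27 -0.57] 16.5917
17.6917
1418 a [-0.0766 -0.0723] l [-0.0112  0.0021  0.0153] n [-0.0145  0.0124]
```

View pics/w5.png

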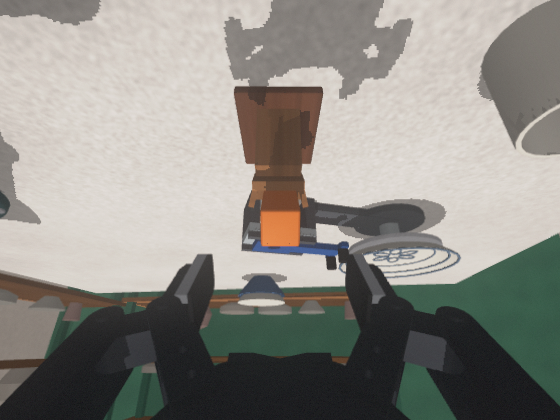

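The drift is seated: its handle end is at a≈-75, with a lateral offset of about 2 mm. Regrasp, lift out square, and hover over the jig.

```bash
python3 - <<'E'
from h import *
rx,ry,a,n=rest_axes(-97.5); seat=np.array([.5307,.0443,.085])+.001*a
g=seat-.034*a+.0015*ry-.001*n
ctrl.servo_line(g-.06*a,speed=.15);ctrl.servo_line(g,speed=.15); ctrl.grip(0,100); print(ctrl.get_opening(),ctrl.get_gripper_force(),ctrl.get_contact_force(),ctrl.get_clock())
ctrl.servo_line(g+.002*n-.001*a,speed=.05);ctrl.servo_line(g+.06*n,speed=.15); ctrl.servo_line(g+.06*n+.08*Z,speed=.2)
w=pickle.load(open('pics/w1.pkl','rb'));t=pickle.load(open('pics/top0.pkl','rb'));s=pickle.load(open('pics/side0.pkl','rb'))
H=[onplane(w,[279.6,221.9],.075)[0],onplane(t,[392.7,240],.075)[0],onplane(s,[339.2,320.4],.075)[0]];print(np.round(H,4))
C=[onplane(w,[404,269],.086)[0],onplane(t,[425,158.5],.086)[0]];print('plate',np.round(C,4))
h=np.mean(H[:2],axis=0); yaw=-20
ctrl.move_to([h[0],h[1],.105+.104],quat(-Z,u2(-20))); print(ctrl.get_opening(),np.round(ctrl.get_joint_pos(),2),ctrl.get_clock(),ctrl.get_contact_force())
a=shot('wrist','w6');shot('top','t6');b=shot('side','s6')
im=np.hstack([cv2.resize(a['color'][60:360,130:430,::-1],(400,400)),cv2.resize(b['color'][200:350,270:420,::-1],(400,400),interpolation=cv2.INTER_CUBIC)]);cv2.imwrite('pics/c6.png',im)
E
```

```text
0.026959934799213874 98.08063387870789 [-0.3747093   3.70958907  4.64243569] 19.0167
[[ 0.5012 -0.1326  0.075 ]
 [ 0.5004 -0.1334  0.075 ]
 [ 0.497  -0.1372  0.075 ]]
plate [[ 0.6939 -0.2059  0.086 ]
 [ 0.6914 -0.2171  0.086 ]]
0.02694014990054852 [-0.17  0.4   0.45  2.11 -0.27  0.7   0.1 ] 21.35 [ 1.30238203  0.30710659 -1.2205694 ]
```

View pics/c6.png

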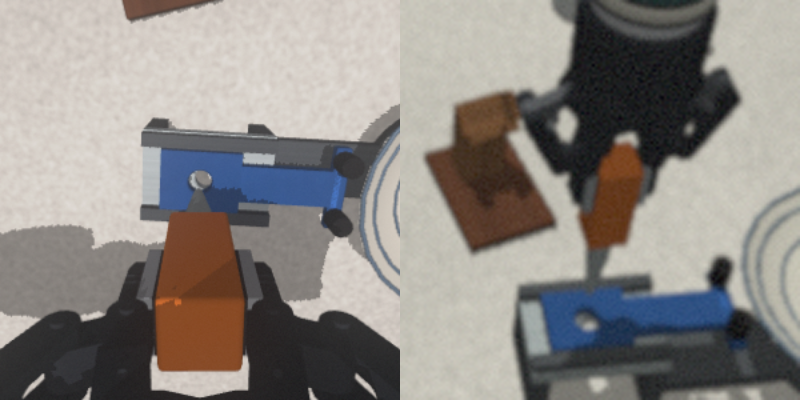

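The left half shows the nose just short of the tongue hole (crop (200,180)) with the handle square in the gripper. The right half shows the drift hanging vertically above the arm. Now I quantify nose against hole from this wrist image.

```bash
cat > m6.py <<'E'
from h import *
d=pickle.load(open('pics/w6.pkl','rb'));W=world(d);hsv=cv2.cvtColor(d['color'],cv2.COLOR_RGB2HSV)
tcp=np.array(ctrl.get_position());print('tcp',tcp)
tx,ty=None,None
R=Ro.from_quat(ctrl.get_orientation()).as_matrix()
m=(hsv[...,0]<16)&(hsv[...,1]>150)&(np.linalg.norm(W-tcp,axis=2)<.1);P=(W[m]-tcp)@R  # tool frame
print('orange tool',len(P),np.percentile(P,[2,50,98],axis=0).round(4))
x0=np.median(P[:,0]);
for zl in range(-35,35,10):
    k=np.abs(P[:,2]*1000-zl)<5
    if k.sum()>20: print(zl,k.sum(),(np.median(P[k,0])*1000).round(2),(np.percentile(P[k,1],[3,97])*1000).round(1))
V=(W-tcp)@R; k=(np.abs(V[...,1])<.02)&(np.abs(V[...,0])<.03)&(V[...,2]>.03)&(V[...,2]<.108)&~m
for zl in range(38,108,8):
    j=k&(np.abs(V[...,2]*1000-zl)<4)
    if j.sum()>3: print('shank',zl,j.sum(),'x',(np.percentile(V[j][:,0],[10,50,90])*1000).round(1),'y',(np.percentile(V[j][:,1],[5,50,95])*1000).round(1),'rows',np.argwhere(j)[:,0].min(),np.argwhere(j)[:,0].max())
blue=((hsv[...,0]>98)&(hsv[...,0]<130)&(hsv[...,1]>110)).astype(np.uint8)
for r in range(178,222,2): print(r,''.join('B' if b else '.' for b in blue[r,255:310]),)
print(d['color'][195,270:292:2].tolist())
E
python3 m6.py
```

```text
tcp [ 0.50132073 -0.13045626  0.20784735]
orange tool 6761 [[-0.0143 -0.0126 -0.0415]
 [ 0.0102  0.0008 -0.0395]
 [ 0.0116  0.0134  0.022 ]]
-35 1374 10.73 [-12.8  13.9]
-25 670 11.1 [-12.3  13. ]
-15 535 11.09 [-12.4  13. ]
-5 431 11.12 [-12.1  12.6]
5 356 11.15 [-12.3  12.2]
15 269 11.16 [-11.2  12.3]
25 163 11.17 [-8.  11.9]
shank 46 8 x [4.8 5.2 5.5] y [-2.7  0.1  2.9] rows 217 218
shank 54 61 x [3.3 4.7 5.4] y [-5.7 -0.6  5.1] rows 214 218
shank 62 45 x [1.9 4.4 5. ] y [-6.5 -0.7  5.3] rows 211 218
shank 70 34 x [1.5 3.3 4.1] y [-5.7 -0.4  5. ] rows 209 214
shank 78 25 x [0.6 2.7 3.3] y [-4.9 -0.8  4. ] rows 206 211
shank 86 18 x [0.8 1.9 2.2] y [-3.5 -0.   3.3] rows 204 208
shank 94 15 x [-0.3  1.1  1.5] y [-3.8 -0.9  2.5] rows 203 206
shank 102 10 x [-0.4  0.1  0.7] y [-2.3 -0.5  1.7] rows 201 203
178 BBBBBBBBBBBBBBBBBBBBBBBBBBBBBBBBBBBBBBBBBBBBBBBBBBBBBBB
180 BBBBBBBBBBBBBBBBBBBBBBBBBBBBBBBBBBBBBBBBBBBBBBBBBBBBBBB
182 BBBBBBBBBBBBBBBBBBBBBBBBBBBBBBBBBBBBBBBBBBBBBBBBBBBBBBB
184 BBBBBBBBBBBBBBBBBBBBBBBBBBBBBBBBBBBBBBBBBBBBBBBBBBBBBBB
186 BBBBBBBBBBBBBBBBBBBBBBBBBBBBBBBBBBBBBBBB
[... 519 characters left out ...]
B.........BBBBBBBBBBBBBBBBBBBBBBBBBB
206 BBBBBBBBBBBBBBBBBBB..........BBBBBBBBBBBBBBBBBBBBBBBBBB
208 BBBBBBBBBBBBBBBBBB............BBBBBBBBBBBBBBBBBBBBBBBBB
210 BBBBBBBBBBBBBBBBBB.............BBBBBBBBBBBBBBBBBBBBBBBB
212 BBBBBBBBBBBBBBBBB..............BBBBBBBBBBBBBBBBBBBBBB..
214 BBBBBBBBBBBBBBBB................BBBBBBBBBBBBBBBBBBBBB..
216 BBBBBBBBBBBBBBB..................BBBBBBBBBBBBBBBBBBBB..
218 ...................................BBBBBBBBBBBBBBBBBB..
220 .......................................................
[[61, 82, 123], [122, 125, 126], [181, 184, 186], [137, 139, 142], [119, 116, 114], [137, 132, 129], [138, 135, 131], [141, 136, 133], [140, 135, 133], [114, 113, 116], [60, 89, 141]]
```

```bash
cat > m7.py <<'E'
from h import *
d=pickle.load(open('pics/w6.pkl','rb'));c=d['color'].astype(int)
for r in range(186,206): print(r,c[r,268:292,0].tolist())
E
python3 m7.py; python3 - <<'E'
from h import *
from scipy.optimize import least_squares
d=pickle.load(open('pics/w6.pkl','rb'))
print('tcp',ctrl.get_position(), ctrl.get_clock())
pts=onplane(d,[[270.5,196],[270.5,198],[271.5,200],[273.5,202],[288.5,196],[288.5,198],[287.5,200],[286.5,202]],.075)[:,:2]
f=least_squares(lambda p:np.hypot(*(pts-p).T)-.009,pts.mean(0));print('tongue',f.x,f.fun*1e3)
T=np.linalg.inv(d['camera_from_world']);print('cam',T[:3,3])
tcp=np.array([.50132073,-.13045626,.20784735]);R=Ro.from_quat(ctrl.get_orientation()).as_matrix()
print('axis',tcp+R@[-.003,-.0003,.104],'R',R.round(3))
E
```

```text
186 [66, 66, 64, 64, 66, 66, 65, 63, 67, 66, 64, 65, 64, 63, 66, 63, 61, 63, 63, 61, 64, 62, 62, 61]
187 [66, 67, 66, 67, 66, 65, 64, 67, 62, 62, 73, 72, 72, 69, 56, 61, 61, 63, 64, 64, 63, 63, 63, 62]
188 [68, 65, 64, 64, 64, 64, 58, 70, 113, 146, 125, 127, 127, 127, 124, 102, 71, 59, 63, 61, 65, 62, 64, 61]
189 [67, 67, 64, 65, 64, 65, 86, 114, 125, 141, 137, 138, 136, 136, 136, 131, 122, 102, 57, 60, 61, 63, 62, 60]
190 [67, 63, 67, 65, 65, 95, 169, 168, 141, 135, 137, 139, 138, 136, 135, 134, 132, 131, 149, 54, 60, 63, 61, 62]
191 [63, 64, 64, 64, 86, 172, 184, 180, 146, 137, 137, 139, 140, 136, 137, 132, 132, 137, 194, 114, 60, 61, 62, 63]
192 [62, 65, 66, 65, 102, 140, 185, 179, 128, 138, 138, 138, 140, 136, 135, 131, 131, 133, 158, 193, 116, 62, 61, 63]
193 [67, 66, 60, 70, 115, 125, 181, 169, 123, 117, 138, 139, 136, 138, 139, 134, 135, 137, 147, 211, 114, 57, 60, 61]
194 [64, 64, 64, 86, 116, 126, 179, 165, 132, 95, 138, 136, 139, 139, 141, 139, 139, 139, 143, 159, 131, 59, 64, 59]
195 [64, 63, 61, 77, 122, 170, 181, 173, 137, 87, 119, 138, 137, 137, 138, 141, 141, 139, 140,
[... 731 characters left out ...]
01, 93, 93, 99, 92, 65, 49, 45, 48, 48, 48, 48, 47, 49, 49]
203 [63, 62, 63, 61, 61, 58, 57, 62, 91, 91, 91, 88, 87, 79, 48, 49, 46, 49, 48, 48, 51, 50, 51, 50]
204 [63, 64, 63, 63, 62, 62, 59, 81, 94, 93, 90, 90, 85, 82, 62, 47, 49, 49, 49, 50, 44, 48, 51, 48]
205 [63, 62, 63, 63, 61, 65, 68, 91, 91, 91, 92, 89, 88, 86, 76, 48, 48, 52, 50, 48, 48, 49, 49, 48]
tcp [ 0.50132073 -0.13045626  0.20784735] 21.5
tongue [ 0.50001334 -0.1343402 ] [-0.01099295  0.23936296  0.03434435 -0.31654666 -0.16404238  0.0855605
 -0.10973095  0.28240552]
cam [ 0.52913121 -0.05641448  0.34977502]
axis [ 0.49977952 -0.13315667  0.10385013] R [[ 0.337  0.941 -0.002]
 [ 0.941 -0.337  0.   ]
 [-0.001 -0.002 -1.   ]]
```

```bash
python3 - <<'E'
from h import *
from scipy.optimize import least_squares
d=pickle.load(open('pics/w6.pkl','rb'))
pts=onplane(d,[[275.6,190],[275.7,191],[275.6,192],[275.7,193],[276,194],[276.2,195],[276.6,196],[277,197],[277.4,198],[278.2,199],[279.6,200],[281.6,201]],.064)[:,:2]
f=least_squares(lambda p:np.hypot(*(pts-p).T)-.009,pts.mean(0)+[.003,0]);print('base',f.x,f.fun*1e3)
t=np.array([.50001,-.13434]);v=f.x-t;print(v,np.hypot(*v),np.degrees(np.arctan2(v[1],v[0])))
E
```

```text
base [ 0.50466397 -0.13593328] [ 0.51645838  0.13755468  0.07498274 -0.06680966 -0.28464402 -0.26457146
 -0.29952316 -0.18316182  0.07969193  0.18592754  0.13891705  0.23370487]
[ 0.00465397 -0.00159328] 0.00491913891091358 -18.89853974489077
```

The slide estimate is 4.9 mm along -19°, which agrees with the jig yaw and the stated 4.5–7 mm. Now insert with force feedback.

```bash
cat > ins.py <<'E'
from h import *
jx=u2(-21);jy=np.cross(Z,jx)
F=lambda:np.array(ctrl.get_contact_force()); X=lambda:np.array(ctrl.get_position())
q=quat(-Z,u2(-20))
goal=np.array([.5047+.0015,-.1359+.0027,0])-.001*jx
cmd=goal+[0,0,.2075]
ctrl.servo_line(cmd,q,speed=.05); ctrl.sleep(.2)
e=goal-X(); e[2]=0; print('err',e.round(4)); cmd=cmd+e
ctrl.servo_line(cmd,q,speed=.05); ctrl.sleep(.2); F0=F(); print('pos',X().round(4),'F0',F0.round(2),ctrl.get_clock())
z=.2075
while z>.1095:
    z-=.002; 
    if z<.165 and z>.150: cmd=cmd+.00013*jx   # ease the 1 mm back to centre
    cmd[2]=z; ctrl.servo_line(cmd,q,speed=.04); f=F()-F0
    L=np.array([f@jx,f@jy]); print(round(z,4),X()[2].round(4),'Fx %.1f Fy %.1f Fz %.1f'%(*L,f[2]))
    if f[2]>30 or np.hypot(*L)>25: print('stop');break
    ex=L[0]+3 if L[0]<-7 else (L[0] if L[0]>2 else 0); ey=L[1] if abs(L[1])>3 else 0
    cmd=cmd+np.clip(.00012*ex,-.0008,.0008)*jx+np.clip(.00012*ey,-.0008,.0008)*jy
print('pos',X().round(4),'cmd',cmd.round(4),ctrl.get_clock())
E
python3 ins.py
```

```text
err [ 0.     -0.0001  0.    ]
pos [ 0.5053 -0.133   0.2076] F0 [-0.84  0.28 -1.63] 22.4
0.2055 0.2053 Fx 0.7 Fy 0.7 Fz -0.0
0.2035 0.2033 Fx 0.4 Fy 0.4 Fz 0.2
0.2015 0.2014 Fx 1.3 Fy 1.0 Fz -0.0
0.1995 0.1994 Fx 1.1 Fy -0.0 Fz 0.2
0.1975 0.1974 Fx 1.9 Fy 0.4 Fz 0.1
0.1955 0.1953 Fx 0.5 Fy -0.0 Fz -0.1
0.1935 0.1934 Fx 0.7 Fy 0.0 Fz 0.3
0.1915 0.1914 Fx 2.0 Fy 0.2 Fz -0.2
0.1895 0.1894 Fx 1.0 Fy -0.1 Fz 0.1
0.1875 0.1874 Fx 1.0 Fy -0.4 Fz -0.1
0.1855 0.1854 Fx 0.5 Fy -0.2 Fz 0.7
0.1835 0.1834 Fx 0.8 Fy -0.4 Fz 0.2
0.1815 0.1814 Fx 1.5 Fy 0.7 Fz 0.4
0.1795 0.1794 Fx 1.2 Fy 0.2 Fz -0.4
0.1775 0.1773 Fx 0.4 Fy -0.8 Fz 0.2
0.1755 0.1754 Fx 0.5 Fy -0.2 Fz 0.4
0.1735 0.1734 Fx 1.0 Fy 0.6 Fz -0.6
0.1715 0.1714 Fx 1.5 Fy -0.5 Fz 0.8
0.1695 0.1694 Fx 1.8 Fy 1.0 Fz -0.5
0.1675 0.1673 Fx 1.2 Fy -0.8 Fz 0.8
0.1655 0.1654 Fx 1.3 Fy 0.1 Fz -0.4
0.1635 0.1633 Fx 0.5 Fy 0.5 Fz -0.8
0.1615 0.1612 Fx 0.2 Fy 0.4 Fz -0.2
0.1595 0.1592 Fx -0.3 Fy -0.7 Fz -0.4
0.1575 0.1571 Fx -1.6 Fy -0.8 Fz 0.1
0.1555 0.1551 Fx -2.1 Fy -1.6 Fz 0.3
0.1535 0.1531 Fx -3.3 Fy -2.6 Fz -0.4
0.1515 0.1513 Fx -3.3 Fy -2.1 Fz -0.
[... 156 characters left out ...]
5 0.1414 Fx -2.0 Fy -3.3 Fz 0.9
0.1395 0.1393 Fx -1.3 Fy -3.5 Fz -0.1
0.1375 0.1373 Fx -1.7 Fy -1.2 Fz 0.6
0.1355 0.1353 Fx -1.6 Fy -2.3 Fz 0.5
0.1335 0.1332 Fx -1.6 Fy -2.3 Fz -0.1
0.1315 0.1313 Fx -1.9 Fy -1.4 Fz -0.7
0.1295 0.1293 Fx -3.0 Fy -1.7 Fz -1.8
0.1275 0.1273 Fx -2.3 Fy -1.4 Fz -0.2
0.1255 0.1254 Fx -1.5 Fy -2.8 Fz -0.0
0.1235 0.1234 Fx -2.3 Fy -1.8 Fz 0.5
0.1215 0.1214 Fx -2.3 Fy -2.0 Fz -0.0
0.1195 0.1194 Fx -1.3 Fy -2.0 Fz 0.0
0.1175 0.1173 Fx -1.8 Fy -2.0 Fz -0.2
0.1155 0.1154 Fx -2.2 Fy -3.0 Fz -0.4
0.1135 0.1133 Fx -2.1 Fy -1.5 Fz -0.9
0.1115 0.1113 Fx -1.2 Fy -2.3 Fz -0.6
0.1095 0.1094 Fx -2.5 Fy -1.7 Fz 0.1
pos [ 0.5056 -0.1348  0.1094] cmd [ 0.5056 -0.1348  0.1095] 34.65
```

The drift went in smoothly. Now seat it, release and verify.

```bash
python3 - <<'E'
from h import *
q=quat(-Z,u2(-20)); F=lambda:np.array(ctrl.get_contact_force()); X=lambda:np.array(ctrl.get_position())
cmd=X(); f0=F()[2]
while cmd[2]>.098:
    cmd[2]-=.001; ctrl.servo_line(cmd,q,speed=.03); f=F()
    if f[2]-f0>14: break
print('contact',X().round(4),(F()-[0,0,f0]).round(1),ctrl.get_clock())
ctrl.grip(.05); ctrl.sleep(.2)
p=X(); ctrl.servo_line([p[0],p[1],p[2]+.14],q,speed=.15)
d=shot('wrist','w8');s=shot('side','s8');print(ctrl.get_clock())
for n,d in(('w',d),('s',s)):
    W=world(d);hsv=cv2.cvtColor(d['color'],cv2.COLOR_RGB2HSV)
    m=(hsv[...,0]<16)&(hsv[...,1]>140)&(hsv[...,2]>90)&(np.hypot(W[...,0]-.505,W[...,1]+.136)<.04)&(W[...,2]>.06);P=W[m]
    T=P[P[:,2]>.14];print(n,len(P),'z',np.percentile(P[:,2],[1,99]).round(4),'top',len(T),np.median(T,axis=0).round(4) if len(T) else 0)
    if len(T)>30:
        A=np.c_[T[:,:2]-T[:,:2].mean(0),np.ones(len(T))];print('tilt',np.linalg.lstsq(A,T[:,2],rcond=None)[0].round(3))
E
```

```text
contact [ 0.5062 -0.1351  0.1085] [-7.2 -0.4 20.9] 35.4
37.1333
w 1145 z [0.0939 0.1507] top 976 [ 0.5064 -0.1352  0.1492]
tilt [-0.03  -0.045  0.149]
s 518 z [0.083  0.1522] top 223 [ 0.502  -0.1394  0.1493]
tilt [0.107 0.129 0.148]
```

```bash
python3 - <<'E'
from h import *
d=pickle.load(open('pics/w8.pkl','rb'));W=world(d);hsv=cv2.cvtColor(d['color'],cv2.COLOR_RGB2HSV)
m=((hsv[...,0]<16)&(hsv[...,1]>140)&(W[...,2]>.143)&(W[...,2]<.158)&(np.hypot(W[...,0]-.505,W[...,1]+.136)<.04)).astype(np.uint8)
T=W[cv2.erode(m,np.ones((5,5)))>0];c=T.mean(0)
print(len(T),c,np.linalg.lstsq(np.c_[T[:,:2]-c[:2],np.ones(len(T))],T[:,2],rcond=None)[0].round(3))
b=(hsv[...,0]>98)&(hsv[...,0]<130)&(hsv[...,1]>110)&(W[...,2]>.065)&(W[...,2]<.085);b=b&(np.hypot(W[...,0]-.505,W[...,1]+.136)<.05);B=W[b];c=B.mean(0)
print('blue',len(B),np.median(B[:,2]),np.linalg.lstsq(np.c_[B[:,:2]-c[:2],np.ones(len(B))],B[:,2],rcond=None)[0].round(3))
a=pickle.load(open('pics/side0.pkl','rb'));s=pickle.load(open('pics/s8.pkl','rb'))
df=np.abs(a['color'].astype(int)-s['color']).max(2)
print('bystander change glaze,jar,mug,plate:',[int((df[y0:y1,x0:x1]>60).sum()) for x0,x1,y0,y1 in((285,315,145,182),(325,352,172,212),(345,390,190,235),(400,500,270,350))])
E
```

```text
651 [ 0.50590441 -0.13630216  0.14928213] [-0.     0.004  0.149]
blue 1448 0.0743179900547572 [-0.     0.001  0.074]
bystander change glaze,jar,mug,plate: [0, 328, 1625, 1]
```

The top of the handle is 75.0 mm above the arm and level, so it is fully home. The jar and mug change is probably the arm occluding them, so I check with the top camera.

```bash
python3 - <<'E'
from h import *
a=pickle.load(open('pics/top0.pkl','rb'));p=ctrl.get_position()
ctrl.servo_line([p[0]-.05,p[1]+.06,p[2]+.06],speed=.2)
s=shot('top','t9');S=shot('side','s9');a2=pickle.load(open('pics/side0.pkl','rb'))
for x,y in((a,s),(a2,S)):
    df=np.abs(x['color'].astype(int)-y['color']).max(2)
    R=((165,205,138,178),(232,264,128,164),(268,306,110,164)) if x is a else ((285,315,145,182),(325,352,172,212),(345,390,190,235))
    for x0,x1,y0,y1 in R: print((df[y0:y1,x0:x1]>45).sum(),np.nanmedian((y['z_map']-x['z_map'])[y0:y1,x0:x1]).round(4))
print(ctrl.get_clock(),ctrl.get_contact_force())
E
```

```text
0 -0.0002
0 1e-04
0 0.0
792 -0.6358
746 -0.4924
113 -0.0003
37.875 [-0.27672246  0.24869788 -0.58148503]
```

The top camera shows the bystanders unmoved, and the side-view change is the arm in front of them. Handing in.

```bash
python3 -c "
from bench import hand_in
print(hand_in())"
```

```text
the job is handed in; nothing more can be done
None
```

The drift was laid in the rest, regrasped by its handle top and pushed through both holes until its handle sat level and fully home on the arm; I let go and handed in at about 38 s, with the jars and mug unmoved.

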